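# Take the tongs from the drawer and lift the bread roll

## Robot

A 6-joint arm with a two-finger parallel gripper is mounted at the origin on the work surface. World frame = base frame: x ahead of the robot, y to its left, z up, the work surface at z = 0. Lengths are in m, angles in degrees, forces in N, time in s.
With the tool pointing down it reaches from about 0.3 to 0.75 m from the base axis. Payload 8.5 kg.
Tool frame: the origin (TCP) lies at the very end of the fingers, on their centre line; the grasp point (between the pads) lies 19 mm behind it; z points along the fingers, y is the line along which they close (so a half turn about z gives the same grasp; the last joint's range is limited). The gripper opens to 85 mm and grips with 20 to 120 N. Pads are 22 mm wide; open, the fingers measure 114 mm over their backs; the gripper's body (76 mm by 85 mm) begins 54 mm behind the grasp point. The pads swing forward as they close: fully open they stand 13 mm farther back than shut.
Start: joints at [-12.336, 21.807, 74.336, -0, 83.858, -12.336], TCP at [0.55, 0, 0.231] pointing down, gripper open.
Joint ranges: [-178.18, 178.18], [-50.72, 133.34], [12.68, 142.11], [-81.47, 261.47], [9.98, 163.14], [-165.26, 165.26]. Speed limits (degrees/s): [136.94, 136.94, 180, 180, 180, 180].

## Interface

Orientations are given as a 3x3 rotation matrix whose columns are the frame's x, y, z axes.
In Python, from rig import env gives the robot as it stands.
- The arm moves only by the tool move_arm, never from a script. Its argument "plan" is a list of rows, each a list of 7 numbers: the turn, a rotation vector about the tool's x, y, z in degrees, then the shift along the tool's x, y, z in cm, then the gripper command: -1 is shut, 1 is fully open, values between are in proportion. In form: [[ax, ay, az, tx, ty, tz, jaw], ...]. A call has 1 to 5 rows; each row is the pose to reach, as a shift and turn from the pose commanded when the call began, along the tool's axes at that moment; what a row does not reach only later rows make up. A row lasts 1/10 s, in which the tool goes at most 50 mm and 8.59 degrees, less where a joint would pass 70% of its speed; a pose out of reach is approached as far as the arm can. A call with a gripper value outside its range is refused whole. The fingers move at their own pace and stop on an object; "squeeze" is the grip in N (left out, the last holds). Time passes only in rows, so rows that repeat a pose let the fingers close. It gives the time, the measured TCP pose, the force, the opening and the grip force at its end, in the units of the state.
- env.observe(): the state, without advancing time (a new reading comes with each control period).
- env.get_image(name): name is "scene" or "side" or "wrist"; returns a dict with "color" (480x640x3 uint8, red, green, blue), "fov_y" (degrees; the focal length in pixels is half the picture's height over the tangent of half this angle, whatever the lens; pixels are square), "cx", "cy" (the principal point, pixels), "distortion" ([k1, k2, p1, p2, k3] as OpenCV has them; the pictures are not rectified), "R" (3x3) and "t" (3): a world point X has camera coordinates R X + t. Camera axes: x right, y down, z forward; pixel columns grow to the right and rows downward; lengths in m; the calibration is good to about 2 mm. A picture is of the moment at which its call begins. There is no depth.
- env.close_job(): hands the job in; it is judged then, once.
Trained networks look in a picture, given as the dict that the camera call returned (one of the last four; its "shot" number tells which), for a name from the list of things; names that differ only in an ending like _2 or _b are one class to them, and where a whole thing is asked for, a point or a joint stands for the part that bears it (a point fixed in the world has none). Each returns a list of dicts, best first, with "conf" (0 to 1); they miss things now and then, are a little off and sometimes report something else, mostly with a low value. They report only what shows in the picture. A call takes as long as a camera call. They do not tell look-alikes from the thing itself.
- env.outline_of(target, picture): "mask" (480x640 bool, what is visible of it) and "bbox" ([centre column, centre row, width, height] in pixels, round what is visible of it).
- env.tip_of(target, picture): "pixel" ([column, row] in pixels: a listed point, or the origin of a listed thing).
The state is a dict: "time_s": time; "q": joint angles; "qvel": joint speeds; "joint_efforts": joint torques, N m; "position": TCP position; "tool_rot": TCP orientation; "ft_force": force on the tool from outside, world axes, zero at the start; "wrist_torque": the same for the moment, N m; "grip_width": finger opening in m; "gripper_force": force on a finger pad.
Only numpy, scipy, OpenCV 4.12 (cv2) and the standard library are available. Lean on these libraries where they do the work, as an engineer would, in place of code of your own. Each camera call takes 0.05 s, during which the arm holds its last target. There are 200 camera calls.

## Task

Pull open the drawer of the small chest, take out the tongs lying in it, and use them to pick the bread roll off the serving board; leave the muffin and the other things where they are. Only the tongs may touch the roll, never the gripper. Finish while still holding: the roll pinched between the tips of the tongs, lifted some 15 cm above the board and kept still, with nothing put down.

Things in the scene. Friction and masses are not known exactly. Their poses are not given: they have to be found in the camera images.
- chest_drawer0 (a joint): opening of the chest's single blue-fronted drawer in m: 0 shut, 0.198 fully out; starts up to 0.015 open. Slides along the chest's own -x (to the robot's right and a little towards it) with about 1 N of friction and stays where it is left. The tongs lie in its front half: it has to come out about 0.18 or more to free them and leave room for the gripper
- chest_drawer0_handle (a point): middle of the drawer's brass bar handle, 52 mm above the table. Bar 11 mm thick, 120 mm long along the chest's y, its centre line 35 mm in front of the drawer's front; a thin post 51 mm either side of the middle joins it to the front, between them it is free above, below and behind. Moves with the drawer
- chest: white tabletop chest, 280 (x) x 330 (y) x 90 mm high, fixed to the table, turned 1.02 to 1.38 rad anticlockwise; origin at the centre of its underside, the drawer front faces its -x. Inside, the drawer is 235 mm (x) by 288 mm (y); its floor is 22 mm above the table, its side walls end 68 mm and its front 76 mm above the table
- tongs: sprung serving tongs lying on edge in the drawer, 210 mm long, 85 g, black grip, red tips: two upright strips spread in a flat V from a hinge pin. This body is the left (+y) strip with the pin. Origin: on the mid line (at rest), underside, level with the middle of the grip; x to the tips, z up. Pin at x -90 mm, tips end at +110 mm. In the drawer x points to the chest's -y within 0.15 rad
- tongs_grip (a point): middle of the grip, 11 mm above the tongs' origin. Black grip faces run from x -40 to +35 mm; strips 4 mm thick, 22 mm tall (tips 28 mm). Grip both strips here from above and squeeze. Width over the outsides here: 56 mm at rest (spring 2 N), 50 mm (3 N) for carrying, tips still wide enough to pass round the roll, about 37 mm (5.5 N) with the tips on the roll, 20 mm at the stop
- tongs_arm: the right strip of the tongs (on -y), hinged to the other; origin on the hinge pin at the underside, 90 mm behind the middle of the grip; x along the tongs towards the tips at rest, turning towards +z (anticlockwise from above) as the tongs close, at most 0.40 rad
- tip_left (a point): middle of the inner face of the left red tip (a shallow hollow facing the other tip, 50 mm long, 28 mm tall), 14 mm above the underside of the tongs and 82 mm ahead of their origin; the two tip points are 92 mm apart at rest and come 1.95 mm closer for every 1 mm of squeeze at the grip
- tip_right (a point): the same on the right tip
- board: flat wooden serving board, 250 (x) x 150 (y) x 12 mm, fixed; origin at the centre of its underside on the table. The roll and the muffin stand on its long axis (its x), 65 mm either side of its centre, either one on either side; beside them, on its y sides, it is clear
- roll: round golden bread roll with a pale cross on top, 56 mm across, 43 mm high, widest from 10 to 24 mm above its underside, about 45 g; origin at the centre of its underside, z up. Stands on the board
- muffin: chocolate muffin in a pale paper case, 62 mm across, 58 mm high, dark brown top; origin at the centre of its underside. To be left alone
- mug: blue mug, 80 mm across, 90 mm high, bystander
- jam: amber jar with red lid, 68 mm across, 100 mm high, bystander
- keybowl: white bowl, 130 mm across, 45 mm high, bystander
- housekey: brass key lying on the table, about 55 mm long, bystander
Mind the look-alikes: they are no part of the job. What is shaped like the roll but green or red is not meant.

How it is judged (in metres and radians):
On the way, in this order (a step that is already met when the one before it is completed fails the run):
1. the drawer is pulled open by at least 12 cm (value of joint chest_drawer0 above 0.12 m), for 0.1 s.
2. the tongs are gripped and lifted out of the drawer (height (world z) of tongs above 0.085 m and contact force between the fingers and tongs above 1 N), for 0.2 s.
3. the roll is lifted off the board between the tips of the tongs (height (world z) of roll above 0.04 m and contact force between tongs_arm and roll above 0.3 N and contact force between roll and board below 0.05 N), for 0.2 s.
At the end, for the whole second after the job is handed in: gripper holds the tongs (over 1 N), the tongs pinch the roll (over 0.3 N, 30 to 140 mm ahead of the grip's middle), its underside over 100 mm above the table, slower than 30 mm/s, roll touching no gripper, arm, board, chest or muffin; tongs off the chest; muffin within 25 mm of its place (height (world z) of roll above 0.1 m and contact force between tongs_arm and roll above 0.3 N and x of roll in the frame of tongs between 0.03 and 0.14 m and contact force between the fingers and tongs above 1 N and contact force between roll and the fingers below 0.1 N and contact force between roll and the arm below 0.1 N and contact force between each of roll, tongs and chest below 0.05 N and contact force between roll and board below 0.05 N and contact force between roll and muffin below 0.05 N and linear speed of roll below 0.03 m/s and distance of muffin from where it was at the start of the episode below 0.025 m); the arm keeps its last pose, push and grip.
It fails at once if the gripper or the arm touches the roll (contact force between any of the fingers, the arm and roll above 0.3 N).
It fails at once if the muffin or another bystander is moved by more than 40 mm (distance of any of muffin, mug, jam, keybowl, housekey from where it was at the start of the episode above 0.04 m).
It also fails if it takes over 54 s, if anything falls off the work surface, if the arm or the gripper's body presses on something with over 40 N, if the wrist force passes 120 N, or if a joint passes its speed limit or range.

## Working session

There is one attempt and no reset: what is moved stays moved. The work goes in short steps, Python scripts to look and compute and a tool call to move; the robot and the scene stay as the last step left them, time stands still between calls to the robot, and variables do not carry over. Pictures are saved under pics/ and viewed, at most 10 in all, crops included, and the job is handed in when it is done.

Besides the shell and the picture viewer there is one more tool, called after "Request:" as a command line: name --pt "numbers of a row" for each row, then --argument value for the rest. move_arm: Moves the arm, as the interface text tells. Its arguments: {"type":"object","properties":{"plan":{"type":"array"},"squeeze":{"type":"number"}},"required":["plan"]}

```bash
mkdir -p pics; ls; cat > h.py <<'E'
import numpy as np, cv2
from rig import env
def K(p):
    f=240/np.tan(np.radians(p["fov_y"])/2)
    return np.array([[f,0,p["cx"]],[0,f,p["cy"]],[0,0,1.]])
def onz(p,px,z):
    u=cv2.undistortPoints(np.array([[px]],float),K(p),np.array(p["distortion"],float))[0,0]
    R=np.array(p["R"]);t=np.array(p["t"]); C=-R.T@t; d=R.T@np.array([u[0],u[1],1]); 
    return C+d*(z-C[2])/d[2]
def proj(p,X):
    return cv2.projectPoints(np.array(X,float).reshape(-1,1,3),cv2.Rodrigues(np.array(p["R"]))[0],np.array(p["t"],float),K(p),np.array(p["distortion"],float))[0][:,0]
def save(p,n,crop=None,s=1):
    im=p["color"][:,:,::-1]
    if crop: a,b,c,d=crop; im=im[b:d,a:c]
    cv2.imwrite("pics/"+n,cv2.resize(np.ascontiguousarray(im),None,fx=s,fy=s,interpolation=cv2.INTER_CUBIC))
Z=dict(chest_drawer0_handle=.052,chest=0,tongs=.022,tongs_grip=.033,tip_left=.036,tip_right=.036,board=0,roll=.012,muffin=.012,mug=0,jam=0,keybowl=0,housekey=0)
def tell(p,names):
    for n in names:
        for r in env.tip_of(n,p)[:3]: print(n,round(r["conf"],2),np.round(r["pixel"]),np.round(onz(p,r["pixel"],Z[n]),3))
E
python3 - <<'E'
from h import *
for c in ["scene","side"]:
    p=env.get_image(c); save(p,c+"0.png"); print(c,np.round(-np.array(p["R"]).T@p["t"],2)); tell(p,Z)
E
```

```text
pics
scene [1.12 0.58 0.89]
chest_drawer0_handle 0.96 [423. 326.] [0.541 0.21  0.052]
tip_left 0.71 [232. 166.] [ 0.523 -0.555  0.036]
board 0.59 [272. 230.] [ 0.577 -0.28   0.   ]
roll 0.86 [358. 205.] [ 0.341 -0.205  0.012]
roll 0.65 [287. 210.] [ 0.505 -0.312  0.012]
roll 0.59 [254. 191.] [ 0.525 -0.441  0.012]
muffin 0.88 [263. 240.] [ 0.624 -0.254  0.012]
mug 0.84 [261. 303.] [ 0.744 -0.091  0.   ]
jam 0.72 [217. 212.] [ 0.651 -0.439  0.   ]
keybowl 0.19 [422. 326.] [0.506 0.186 0.   ]
housekey 0.55 [236. 162.] [ 0.477 -0.612 -0.   ]
side [ 0.15 -0.95  1.04]
chest 0.61 [273. 148.] [0.606 0.385 0.   ]
tongs 0.4 [276. 148.] [0.603 0.355 0.022]
tongs_grip 0.68 [279. 146.] [0.613 0.346 0.033]
tip_right 0.6 [307. 150.] [0.679 0.292 0.036]
board 0.77 [361. 307.] [ 0.581 -0.268  0.   ]
board 0.43 [276. 151.] [0.61  0.372 0.   ]
roll 0.88 [274. 348.] [ 0.352 -0.304  0.012]
roll 0.86 [254. 320.] [ 0.335 -0.217  0.012]
roll 0.82 [341. 322.] [ 0.516 -0.297  0.012]
muffin 0.82 [375. 289.] [ 0.631 -0.243  0.012]
mug 0.97 [386. 236.] [ 0.746 -0.085  0.   ]
jam 0.94 [425. 352.] [ 0.654 -0.436  0.   ]
keybowl 0.75 [324. 437.] [ 0.371 -0.526  0.   ]
keybowl 0.59 [387. 236.] [ 0.749 -0.085  0.   ]
housekey 0.64 [397. 453.] [ 0.487 -0.614  0.   ]
```

View pics/scene0.png

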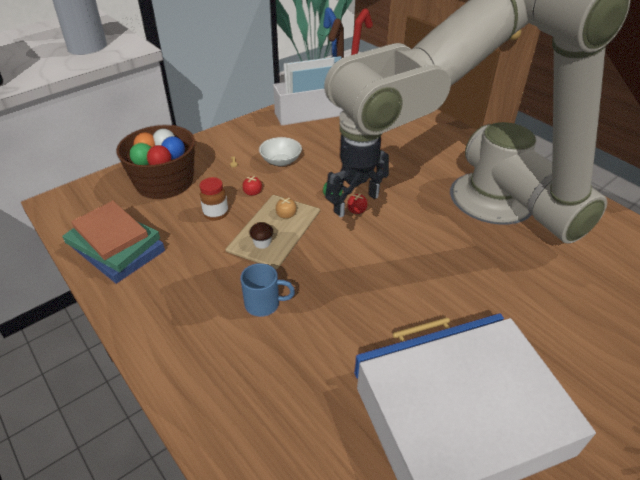

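View pics/side0.png

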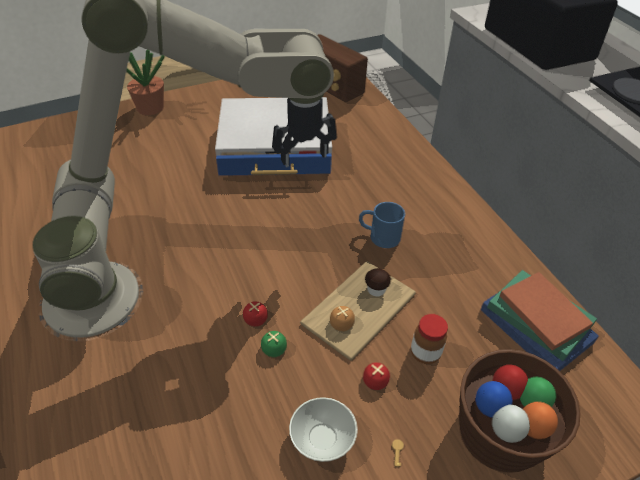

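The golden roll stands on the board at scene (287,210) / side (341,322). Its look-alikes are red at scene (358,205), red at (254,191) and green at side (274,348). Only the one on the board is golden, so that is the roll. The drawer's blue front and brass handle are at scene (423,326). Next I'll get the chest yaw and a crop to confirm the roll.

```bash
python3 - <<'E'
from h import *
p=env.get_image("scene"); im=p["color"].astype(int)
save(p,"crop1.png",(200,150,400,290),4)
r=im[...,0];g=im[...,1];b=im[...,2]
y,x=np.mgrid[:480,:640]
def fit(m,z,mode):
    pts=[]
    for c in np.unique(x[m]):
        rows=y[m&(x==c)]; pts.append([c, rows.min() if mode=='top' else rows.mean()])
    w=np.array([onz(p,q,z)[:2] for q in pts]); n=len(w); 
    vx,vy,_,_=cv2.fitLine(w.astype(np.float32),cv2.DIST_HUBER,0,.01,.01).ravel()
    print(n,w[0],w[-1],"yaw of normal",np.arctan2(-vx,vy) if vy>0 else np.arctan2(vx,-vy)); return w
blue=(b>1.6*r)&(b>g*1.3)&(b>60)&(y>310)&(x>350)
fit(blue,.076,'top')
gold=(r>1.6*b)&(r>130)&(g>110)&(y>312)&(y<342)&(x>390)&(x<455)
print(gold.sum()); fit(gold&(y<332+0*x),.056,'top')
s=env.observe(); print(np.round(s["tool_rot"],3),s["position"],s["grip_width"],s["time_s"])
q=env.get_image("wrist"); save(q,"wrist0.png"); tell(q,["chest_drawer0_handle"])
E
```

```text
148 [0.73304233 0.21054576] [0.41359329 0.31035158] yaw of normal 1.2062486
340
51 [0.59133281 0.18979545] [0.48557326 0.23315532] yaw of normal 1.2046155
[[ 0.  1. -0.]
 [ 1. -0.  0.]
 [ 0. -0. -1.]] [5.49972569e-01 2.80448534e-06 2.31299988e-01] 0.08542908885041633 1.45
```

View pics/crop1.png

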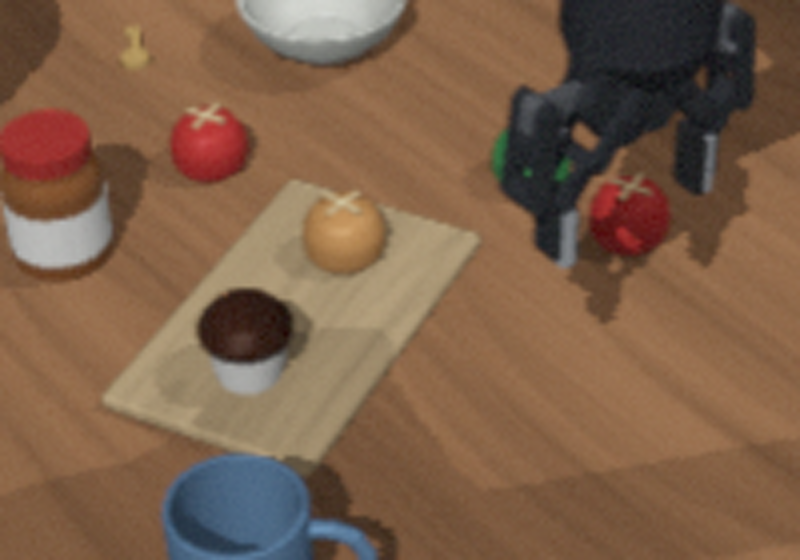

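The crop shows the golden, cross-marked roll on the board beside the muffin. The red and green ones are off the board. Chest yaw is about 1.21 rad, so I'll go above the handle.

Request:
move_arm --pt "0 0 -8.5 4.2 -0.2 1 -0.15" --pt "0 0 -17 8.4 -0.4 2 -0.15" --pt "0 0 -25.5 12.6 -0.6 3 -0.15" --pt "0 0 -34 16.8 -0.8 4 -0.15" --pt "0 0 -42.5 21 -0.9 5 -0.15" --squeeze 25

```text
time_s: 2.05
position: [0.5407, 0.2117, 0.181]
tool_rot: [[-0.68, 0.733, 0.0], [0.733, 0.68, 0.0], [-0.0, 0.0, -1.0]]
ft_force: [1.1, 0.6, 0.2]
grip_width: 0.0362
gripper_force: 0.0
```

Request:
move_arm --pt "0 0 -8.5 0 0 1 -0.15" --pt "0 0 -17 0 0 2 -0.15" --pt "0 0 -26.5 0 0 3 -0.15" --pt "0 0 -26.8 0 0 3 -0.15" --pt "0 0 -26.8 0 0 3 -0.15"

```text
time_s: 2.55
position: [0.5411, 0.21, 0.1516]
tool_rot: [[-0.934, 0.356, 0.0], [0.356, 0.934, -0.0], [-0.0, 0.0, -1.0]]
ft_force: [0.0, -0.2, 0.6]
grip_width: 0.0364
gripper_force: 0.0
```

```bash
python3 - <<'E'
from h import *
s=env.observe(); R=np.array(s["tool_rot"]);P=np.array(s["position"]); print(np.round(R,3),P,s["grip_width"],s["time_s"])
for c in ["wrist","scene","side"]:
    q=env.get_image(c); print(c); tell(q,["chest_drawer0_handle"]); save(q,c+"1.png")
    if c=="wrist": 
        m=env.outline_of("chest_drawer0_handle",q); print([(round(a["conf"],2),np.round(a["bbox"])) for a in m]); print(np.round(proj(q,[[*P[:2],.057]])))
E
```

```text
[[-0.934  0.356  0.   ]
 [ 0.356  0.934 -0.   ]
 [-0.     0.    -1.   ]] [0.54112497 0.20997229 0.15158096] 0.03639714592785354 2.55
wrist
chest_drawer0_handle 0.7 [326. 257.] [0.547 0.212 0.052]
[(0.6, array([380., 208., 127., 415.]))]
[[321. 252.]]
scene
chest_drawer0_handle 0.7 [422. 325.] [0.541 0.207 0.052]
side
chest_drawer0_handle 0.83 [273. 175.] [0.54  0.203 0.052]
```

View pics/wrist1.png

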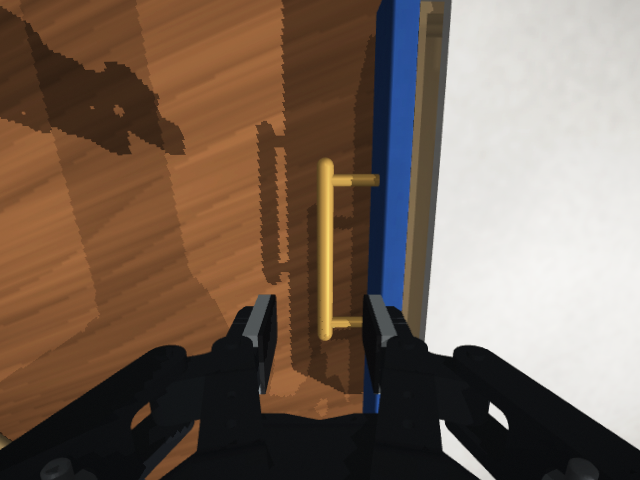

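The wrist view shows the bar vertical at column 326, rows 160–337. It is parallel to the pads and about 3 mm to tool +y. I'll descend, grip it and pull.

Request:
move_arm --pt "0 0 0 0 0.25 4 -0.15" --pt "0 0 0 0 0.25 8 -0.15" --pt "0 0 0 0 0.25 10.5 -0.15" --pt "0 0 0 0 0.25 11.7 -0.15" --pt "0 0 0 0 0.25 11.7 -0.15"

```text
time_s: 3.4
position: [0.5421, 0.2132, 0.0357]
tool_rot: [[-0.935, 0.353, 0.002], [0.353, 0.935, 0.002], [-0.001, 0.002, -1.0]]
ft_force: [-2.0, -0.4, 2.8]
grip_width: 0.0362
gripper_force: 1.3
```

Request:
move_arm --pt "0 0 0 0 0 0 -0.9" --pt "0 0 0 0 0 0 -0.9" --pt "0 0 0 0 0 0 -0.9" --pt "0 0 0 0 0 0 -0.9" --squeeze 30

```text
time_s: 3.8
position: [0.5423, 0.2125, 0.035]
tool_rot: [[-0.935, 0.354, 0.001], [0.354, 0.935, 0.0], [-0.001, 0.001, -1.0]]
ft_force: [-0.4, 1.0, 5.3]
grip_width: 0.0097
gripper_force: 29.3
```

Request:
move_arm --pt "0 0 0 0 -1.5 0 -0.9" --pt "0 0 0 0 -4 0 -0.9" --pt "0 0 0 0 -6.5 0 -0.9" --pt "0 0 0 0 -9 0 -0.9" --pt "0 0 0 0 -11 0 -0.9"

```text
time_s: 4.3
position: [0.5029, 0.1085, 0.035]
tool_rot: [[-0.935, 0.354, 0.001], [0.354, 0.935, 0.0], [-0.001, 0.001, -1.0]]
ft_force: [0.6, 1.7, 5.4]
grip_width: 0.0099
gripper_force: 29.9
```

Request:
move_arm --pt "0 0 0 0 -2 0 -0.9" --pt "0 0 0 0 -4.5 0 -0.9" --pt "0 0 0 0 -6.5 0 -0.9" --pt "0 0 0 0 -7.6 0 -0.9" --pt "0 0 0 0 -8 0 -0.9"

```text
time_s: 4.8
position: [0.4768, 0.0392, 0.0352]
tool_rot: [[-0.933, 0.359, 0.007], [0.359, 0.933, 0.011], [-0.003, 0.013, -1.0]]
ft_force: [19.4, 64.7, -0.7]
grip_width: 0.0099
gripper_force: 34.8
```

The drawer has hit its stop, so it is fully open. I'll release the handle and rise.

Request:
move_arm --pt "0 0 0 0 0.4 0 -0.9" --pt "0 0 0 0 0.4 0 -0.2" --pt "0 0 0 0 0.4 0 -0.2" --pt "0 0 0 0 0.4 -3 -0.2" --pt "0 0 0 0 0.4 -8 -0.2"

```text
time_s: 5.3
position: [0.4745, 0.038, 0.1131]
tool_rot: [[-0.935, 0.354, -0.007], [0.354, 0.935, 0.001], [0.007, -0.002, -1.0]]
ft_force: [0.7, -0.7, 1.1]
grip_width: 0.034
gripper_force: 0.0
```

Request:
move_arm --pt "0 0 0 0 3 -5 1" --pt "0 0 0 0 6 -10 1" --pt "0 0 0 0 8 -14 1" --pt "0 0 0 0 8 -14 1"

```text
time_s: 5.7
position: [0.506, 0.1145, 0.2589]
tool_rot: [[-0.936, 0.352, 0.008], [0.352, 0.936, 0.0], [-0.008, 0.003, -1.0]]
ft_force: [0.1, -0.8, -0.0]
grip_width: 0.0851
gripper_force: 0.0
```

```bash
python3 - <<'E'
from h import *
s=env.observe(); R=np.array(s["tool_rot"]);P=np.array(s["position"]); print(np.round(R,3),P,s["grip_width"],s["time_s"])
for c in ["wrist","scene","side"]:
    q=env.get_image(c); print(c); tell(q,["tongs","tongs_grip","tip_left","tip_right"]); save(q,c+"2.png")
    if c=="wrist": print(proj(q,[[*P[:2],.033]]))
E
```

```text
[[-0.936  0.352  0.008]
 [ 0.352  0.936  0.   ]
 [-0.008  0.003 -1.   ]] [0.50601101 0.11445576 0.25890852] 0.08510637129693635 5.7
wrist
tip_left 0.64 [446. 295.] [0.637 0.212 0.036]
tip_right 0.93 [361. 308.] [0.618 0.121 0.036]
[[319.56536812 214.42270337]]
scene
tongs 0.66 [408. 327.] [0.546 0.179 0.022]
tongs 0.61 [235. 163.] [ 0.5   -0.579  0.022]
tongs 0.56 [286. 215.] [ 0.526 -0.286  0.022]
tongs_grip 0.59 [411. 325.] [0.546 0.184 0.033]
tip_left 0.94 [390. 355.] [0.636 0.212 0.036]
tip_left 0.33 [463. 417.] [0.63  0.395 0.036]
tip_left 0.31 [411. 327.] [0.552 0.189 0.036]
tip_right 0.92 [363. 322.] [0.621 0.117 0.036]
side
tongs 0.56 [279. 186.] [0.552 0.187 0.022]
tongs_grip 0.64 [279. 183.] [0.55  0.185 0.033]
tip_right 0.65 [309. 192.] [0.612 0.113 0.036]
```

View pics/wrist2.png

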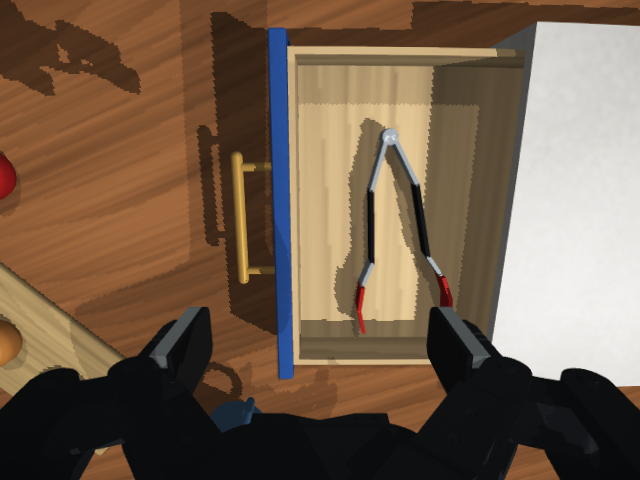

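The tongs lie in the open drawer: pin at (390,136), black grips around (371,227) and (421,222), red tips at (361,308) and (446,295). Next I'll work out their pose from these pixels.

```bash
python3 - <<'E'
from h import *
s=env.observe(); R=np.array(s["tool_rot"]);P=np.array(s["position"])
q=env.get_image("wrist")
pin=onz(q,(390,136),.046);gl=onz(q,(421,222),.044);gr=onz(q,(371,227),.044);tl=onz(q,(446,293),.046);tr=onz(q,(361,308),.046)
print(pin,gl,gr,np.linalg.norm(gl-gr),tl,tr)
t=(tl+tr)/2; d=(t-pin)[:2]; print("len",np.linalg.norm(d)); d/=np.linalg.norm(d); yaw=np.degrees(np.arctan2(d[1],d[0]))
G=pin[:2]+.09*d; print("yaw",yaw,"grip",G,(gl+gr)[:2]/2, "tool y yaw now",np.degrees(np.arctan2(R[1,1],R[0,1])),"want",yaw+90)
D=np.r_[G,.026]-P; print("shift cm in tool",np.round(R.T@D*100,2))
E
```

```text
[0.45403384 0.20071783 0.046     ] [0.54214349 0.2047213  0.044     ] [0.52948039 0.15703182 0.044     ] 0.04934207376345633 [0.62274785 0.20751026 0.046     ] [0.60724297 0.11964926 0.046     ]
len 0.16519038286635454
yaw -12.992283431154847 grip [0.54172987 0.18048405] [0.53581194 0.18087656] tool y yaw now 69.29815857770589 want 77.00771656884515
shift cm in tool [-1.12  7.62 22.82]
```

Request:
move_arm --pt "0 0 -3 -0.5 2.5 2 1" --pt "0 0 -6 -1 5 6 1" --pt "0 0 -7.7 -1.3 7.6 10 1" --pt "0 0 -7.7 -1.3 7.6 14 1" --pt "0 0 -7.7 -1.3 7.6 14 1"

```text
time_s: 7.0
position: [0.5409, 0.1798, 0.1096]
tool_rot: [[-0.975, 0.224, -0.01], [0.224, 0.975, -0.001], [0.01, -0.003, -1.0]]
ft_force: [0.3, -0.5, 1.1]
grip_width: 0.0854
gripper_force: 0.0
```

```bash
python3 - <<'E'
from h import *
s=env.observe(); R=np.array(s["tool_rot"]);P=np.array(s["position"]); print(np.round(R,3),P,s["time_s"])
q=env.get_image("wrist"); save(q,"wrist3.png"); tell(q,["tip_left","tip_right","tongs_grip"]); print(proj(q,[[*P[:2],.044]]))
E
```

```text
[[-0.975  0.224 -0.01 ]
 [ 0.224  0.975 -0.001]
 [ 0.01  -0.003 -1.   ]] [0.5408906  0.17982076 0.10961999] 7.0
tip_left 0.82 [395. 386.] [0.638 0.21  0.036]
tip_left 0.32 [615. 274.] [0.591 0.361 0.036]
tip_right 0.71 [ 59. 226.] [0.481 0.028 0.036]
tip_right 0.68 [260. 386.] [0.618 0.119 0.036]
[[321.17470381 267.16872297]]
```

View pics/wrist3.png

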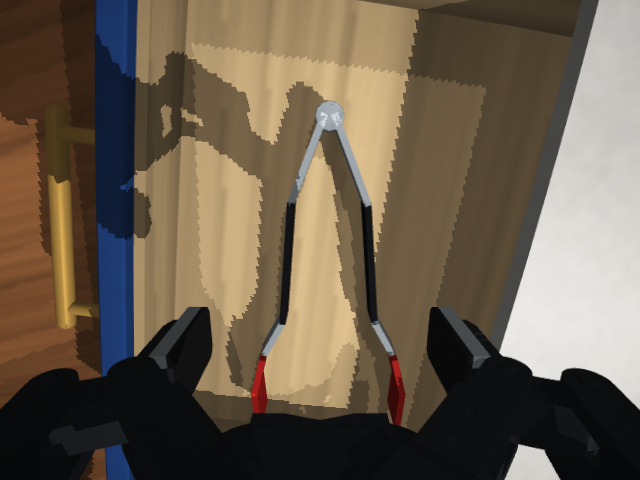

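The tongs are aligned with the pads, with the grip centre at (329,263) and the TCP projecting to (321,267). I'll shift 5 mm in tool y, descend and grip to about 49 mm.

Request:
move_arm --pt "0 0 0 0.1 0.5 3 1" --pt "0 0 0 0.1 0.5 6 1" --pt "0 0 0 0.1 0.5 8 1" --pt "0 0 0 0.1 0.5 8.5 1" --pt "0 0 0 0.1 0.5 8.5 0.4"

```text
time_s: 7.7
position: [0.5443, 0.1846, 0.0306]
tool_rot: [[-0.974, 0.225, 0.002], [0.225, 0.974, 0.0], [-0.002, 0.001, -1.0]]
ft_force: [0.2, -0.2, 0.6]
grip_width: 0.0733
gripper_force: 0.0
```

Request:
move_arm --pt "0 0 0 0 0 0 0.15" --pt "0 0 0 0 0 0 0.15" --pt "0 0 0 0 0 0 0.15"

```text
time_s: 8.0
position: [0.5449, 0.1849, 0.0316]
tool_rot: [[-0.974, 0.225, 0.004], [0.225, 0.974, 0.0], [-0.004, 0.001, -1.0]]
ft_force: [-0.6, -0.3, 7.1]
grip_width: 0.0492
gripper_force: 5.3
```

The fingertips are pushing on the drawer floor (7 N). I'll open slightly, rise a few mm and regrip.

Request:
move_arm --pt "0 0 0 0 0 0 0.45" --pt "0 0 0 0 0 -0.8 0.45" --pt "0 0 0 0 0 -0.8 0.15" --pt "0 0 0 0 0 -0.8 0.15" --pt "0 0 0 0 0 -0.8 0.15"

```text
time_s: 8.5
position: [0.5445, 0.185, 0.0389]
tool_rot: [[-0.974, 0.225, 0.003], [0.225, 0.974, 0.001], [-0.003, 0.001, -1.0]]
ft_force: [-0.6, 0.8, 7.6]
grip_width: 0.0494
gripper_force: 6.1
```

Request:
move_arm --pt "0 0 0 0 0 0 0.45" --pt "0 0 0 0 0 0.7 0.45" --pt "0 0 0 0 0 0.7 0.15" --pt "0 0 0 0 0 0.7 0.15" --pt "0 0 0 0 0 0.7 0.12"

```text
time_s: 9.0
position: [0.5435, 0.1848, 0.0301]
tool_rot: [[-0.974, 0.225, -0.0], [0.225, 0.974, -0.0], [0.0, -0.0, -1.0]]
ft_force: [0.6, -0.3, -0.2]
grip_width: 0.0477
gripper_force: 3.3
```

Request:
move_arm --pt "0 0 0 0 0 -1 0.12" --pt "0 0 0 0 0 -3 0.12" --pt "0 0 0 0 0 -6 0.12" --pt "0 0 0 0 0 -10 0.12" --pt "0 0 0 0 0 -13 0.12"

```text
time_s: 9.5
position: [0.5436, 0.1848, 0.1632]
tool_rot: [[-0.974, 0.225, 0.002], [0.225, 0.974, 0.0], [-0.002, 0.001, -1.0]]
ft_force: [0.2, -0.3, -0.0]
grip_width: 0.0477
gripper_force: 3.3
```

```bash
python3 - <<'E'
from h import *
s=env.observe(); R=np.array(s["tool_rot"]);P=np.array(s["position"]); print(P,s["time_s"],s["grip_width"],s["gripper_force"])
for c in ["wrist","side","scene"]:
    q=env.get_image(c); save(q,c+"4.png")
    print(c,[(n,round(r["conf"],2),np.round(r["pixel"]),np.round(onz(q,r["pixel"],P[2]-.003),3)) for n in ("tip_left","tip_right","tongs_grip") for r in env.tip_of(n,q)[:1]])
    if c=="wrist": W=q
q=env.get_image("scene")
a=np.vstack([cv2.resize(x,None,fx=.8,fy=.8) if 0 else x for x in [W["color"][:,:,::-1]]])
b=q["color"][150:390,260:500,::-1]; b=cv2.resize(np.ascontiguousarray(b),(400,400))
cv2.imwrite("pics/both4.png",np.hstack([cv2.resize(np.ascontiguousarray(a),(400,300)).copy() if 0 else cv2.resize(np.ascontiguousarray(a),(400,400)),b]))
E
```

```text
[0.5436492  0.18483087 0.16317028] 9.5 0.04771866816010044 3.2688960181258153
wrist []
side [('tip_left', 0.65, array([301., 133.]), array([0.63 , 0.218, 0.16 ])), ('tip_right', 0.71, array([386., 237.]), array([ 0.655, -0.221,  0.16 ])), ('tongs_grip', 0.86, array([278., 148.]), array([0.547, 0.176, 0.16 ]))]
scene [('tip_right', 0.83, array([373., 284.]), array([0.614, 0.125, 0.16 ])), ('tongs_grip', 0.88, array([414., 278.]), array([0.54 , 0.166, 0.16 ]))]
```

View pics/both4.png

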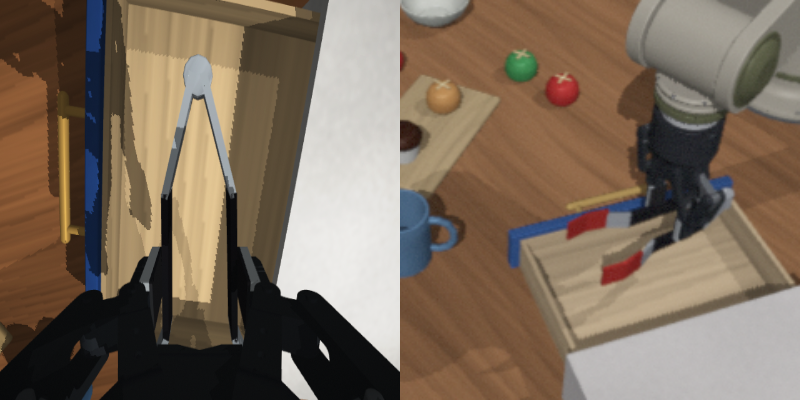

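The tongs are held level and clear of the drawer. Next I'll refine the roll's position and the board yaw.

```bash
python3 - <<'E'
from h import *
for c in ["scene","side"]:
    q=env.get_image(c)
    for n,z in (("roll",.033),("muffin",.04)):
        for r in env.outline_of(n,q)[:4]:
            m=r["mask"]; 
            if m.sum()<20: continue
            y,x=np.nonzero(m); col=q["color"][m].mean(0); print(c,n,round(r["conf"],2),np.round([x.mean(),y.mean()],1),col.round(),np.round(onz(q,(x.mean(),y.mean()),z),4), np.round(onz(q,((x.min()+x.max())/2,(y.min()+y.max())/2),z),4))
    for r in env.outline_of("board",q)[:1]:
        m=r["mask"].astype(np.uint8); cs=max(cv2.findContours(m,0,2)[0],key=cv2.contourArea)
        w=np.array([onz(q,k[0],.012)[:2] for k in cs],np.float32); R=cv2.minAreaRect(w); b=cv2.boxPoints(R); print(c,"board",R, [np.degrees(np.arctan2(*(b[1]-b[0])[::-1])),np.degrees(np.arctan2(*(b[2]-b[1])[::-1]))])
E
```

```text
scene roll 0.62 [331.5 189. ] [ 71. 122.  74.] [ 0.3674 -0.2859  0.033 ] [ 0.3673 -0.2862  0.033 ]
scene roll 0.61 [356.6 203.8] [154.  56.  51.] [ 0.3576 -0.1928  0.033 ] [ 0.3584 -0.1924  0.033 ]
scene roll 0.58 [251.9 185.5] [149.  57.  51.] [ 0.531  -0.4403  0.033 ] [ 0.5317 -0.4412  0.033 ]
scene roll 0.52 [285.7 208.3] [160. 121.  77.] [ 0.5177 -0.2983  0.033 ] [ 0.5174 -0.2996  0.033 ]
scene muffin 0.56 [261.5 234.5] [81. 65. 58.] [ 0.6317 -0.2458  0.04  ] [ 0.6337 -0.2452  0.04  ]
scene muffin 0.48 [273.7 233.4] [156. 137. 106.] [ 0.6054 -0.2301  0.04  ] [ 0.6037 -0.2377  0.04  ]
scene board ((0.5780887007713318, -0.26986461877822876), (0.2587149441242218, 0.1535695195198059), 24.819608688354492) [np.float32(-65.18038), np.float32(24.8196)]
side roll 0.83 [342.3 318.4] [133. 100.  65.] [ 0.5147 -0.3028  0.033 ] [ 0.5151 -0.3032  0.033 ]
side roll 0.79 [273.4 343.7] [ 64. 102.  63.] [ 0.3503 -0.3061  0.033 ] [ 0.3502 -0.307   0.033 ]
side roll 0.78 [375.9 376.1] [130.  56.  50.] [ 0.5161 -0.462   0.033 ] [ 0.5163 -0.462   0.033 ]
side roll 0.75 [254.9 313.6] [124.  52.  46.] [ 0.3404 -0.2152  0.033 ] [ 0.341  -0.2138  0.033 ]
side board ((0.5730324387550354, -0.2752607762813568), (0.2522997558116913, 0.15307171642780304), 25.26577377319336) [np.float32(-64.73422), np.float32(25.265764)]
```

Request:
move_arm --pt "0 0 0 -0.1 -1.5 0 0.12" --pt "0 0 0 -0.3 -4.5 0 0.12" --pt "0 0 0 -0.6 -8 0 0.12" --pt "0 0 0 -0.9 -11.5 0 0.12" --pt "0 0 0 -1.1 -15 0 0.12"

```text
time_s: 11.05
position: [0.5199, 0.0341, 0.1604]
tool_rot: [[-0.974, 0.225, 0.0], [0.225, 0.974, -0.0], [-0.0, -0.0, -1.0]]
ft_force: [0.2, 0.5, -1.1]
grip_width: 0.048
gripper_force: 3.3
```

Request:
move_arm --pt "0 0 0 -0.3 -3.5 0 0.12" --pt "0 0 0 -0.5 -7 0 0.12" --pt "0 0 0 -0.8 -10.5 0 0.12" --pt "0 0 0 -1 -14 0 0.12" --pt "0 0 0 -1.3 -17.5 0 0.12"

```text
time_s: 11.55
position: [0.4928, -0.1393, 0.1605]
tool_rot: [[-0.974, 0.225, 0.0], [0.225, 0.974, -0.0], [-0.0, -0.0, -1.0]]
ft_force: [0.5, -0.0, -0.5]
grip_width: 0.048
gripper_force: 3.3
```

Request:
move_arm --pt "0 0 4 -0.3 -3.5 0 0.12" --pt "0 0 10 -0.5 -6.5 0 0.12" --pt "0 0 17 -0.7 -8.4 0 0.12" --pt "0 0 24 -0.7 -8.9 0 0.12" --pt "0 0 31 -0.7 -8.9 0 0.12"

```text
time_s: 12.05
position: [0.4797, -0.2272, 0.1603]
tool_rot: [[-0.714, 0.7, -0.0], [0.7, 0.714, -0.0], [-0.0, -0.0, -1.0]]
ft_force: [-0.2, -0.1, -1.0]
grip_width: 0.0478
gripper_force: 3.3
```

Request:
move_arm --pt "0 0 7 0 0 0 0.12" --pt "0 0 14 0 0 0 0.12" --pt "0 0 19 0 0 0 0.12" --pt "0 0 21 0 0 0 0.12" --pt "0 0 21 0 0 0 0.12"

```text
time_s: 12.55
position: [0.48, -0.2261, 0.1604]
tool_rot: [[-0.422, 0.907, -0.0], [0.907, 0.422, -0.0], [-0.0, -0.0, -1.0]]
ft_force: [-0.6, -0.2, -0.6]
grip_width: 0.0478
gripper_force: 3.3
```

```bash
cat > chk.py <<'E'
from h import *
s=env.observe(); R=np.array(s["tool_rot"]);P=np.array(s["position"]); print(np.round(R,3).tolist(),P.round(4),s["time_s"],s["grip_width"],s["gripper_force"])
C=["scene","side"]; Q=[env.get_image(c) for c in C]
X0=P-R[:,0]*.082; 
for n,sg in (("tip_left",1),("tip_right",-1)):
    exp=P-R[:,0]*.082+R[:,1]*.037*sg; exp[2]=P[2]-.008+.014
    for c,q in zip(C,Q):
        for r in env.tip_of(n,q)[:2]: print(c,n,round(r["conf"],2),np.round(r["pixel"]),"expected",np.round(proj(q,[exp])[0]),"d",np.round((onz(q,r["pixel"],exp[2])-exp)[:2]*1000))
print("shift to go cm", np.round(R.T@(np.array([.481,-.2253,.0235])-P)*100,2))
im=[cv2.resize(np.ascontiguousarray(q["color"][a:a+200,b:b+266,::-1]),(532,400))[:, :400] for q,(a,b) in zip(Q,((110,200),(200,230)))]
import sys; cv2.imwrite("pics/"+sys.argv[1],np.hstack(im))
E
python3 chk.py c5.png
```

```text
[[-0.422, 0.907, -0.0], [0.907, 0.422, -0.0], [-0.0, -0.0, -1.0]] [ 0.48   -0.2261  0.1604] 12.55 0.04778903355691031 3.270888673287118
scene tip_left 0.81 [275. 176.] expected [277. 174.] d [9. 3.]
side tip_left 0.65 [357. 268.] expected [356. 269.] d [2. 3.]
scene tip_right 0.69 [291. 160.] expected [291. 159.] d [4. 5.]
side tip_right 0.79 [337. 293.] expected [333. 289.] d [  2. -12.]
shift to go cm [ 0.03  0.12 13.69]
```

View pics/c5.png

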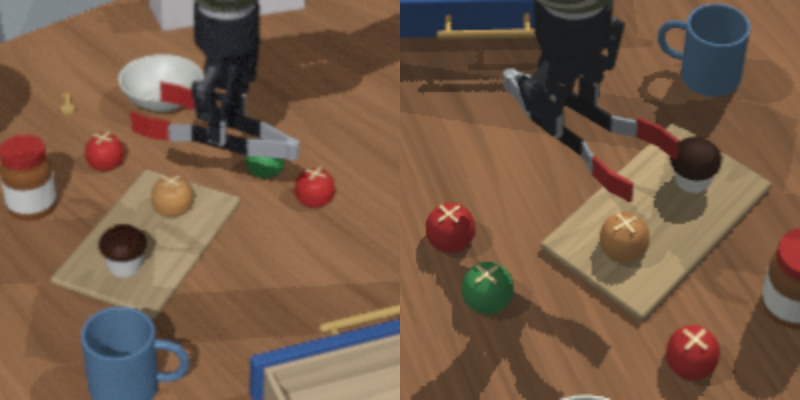

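Both tips are where expected (scene 275,176 and 291,160), level and in line with the roll. I'll descend part way and check from above.

Request:
move_arm --pt "0 0 0 0 0 2 0.12" --pt "0 0 0 0 0 4.5 0.12" --pt "0 0 0 0 0 7 0.12" --pt "0 0 0 0 0 8.2 0.12" --pt "0 0 0 0 0 8.2 0.12"

```text
time_s: 13.35
position: [0.4802, -0.2252, 0.0772]
tool_rot: [[-0.423, 0.906, -0.002], [0.906, 0.423, 0.002], [0.003, -0.001, -1.0]]
ft_force: [-0.8, 0.2, -0.3]
grip_width: 0.0481
gripper_force: 3.3
```

```bash
python3 chk.py c6.png
```

```text
[[-0.423, 0.906, -0.002], [0.906, 0.423, 0.002], [0.003, -0.001, -1.0]] [ 0.4802 -0.2252  0.0772] 13.35 0.048091368104059805 3.2707992156792898
scene tip_left 0.95 [277. 200.] expected [279. 201.] d [ 2. -4.]
side tip_left 0.96 [354. 292.] expected [354. 294.] d [3. 3.]
side tip_left 0.38 [376. 289.] expected [354. 294.] d [50. -8.]
scene tip_right 0.66 [290. 182.] expected [292. 185.] d [ -4. -13.]
scene tip_right 0.4 [258. 301.] expected [292. 185.] d [300. 276.]
side tip_right 0.57 [333. 317.] expected [332. 314.] d [-1. -9.]
shift to go cm [-0.05  0.08  5.37]
```

View pics/c6.png

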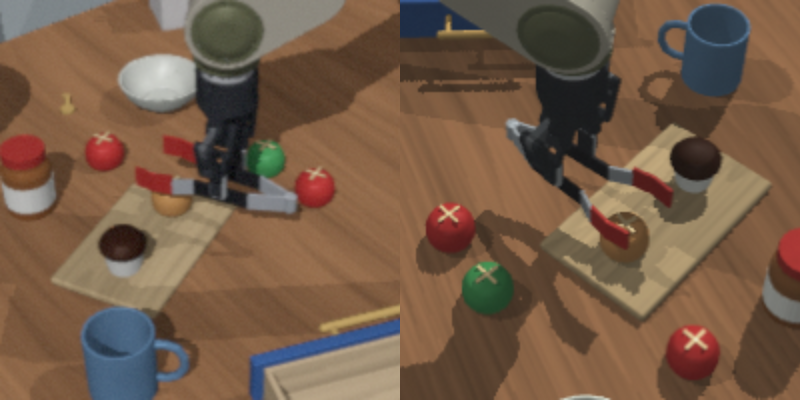

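The tips straddle the roll in both views (scene 277,200 and 290,182). I'll go down.

Request:
move_arm --pt "0 0 0 0.1 0.15 1 0.12" --pt "0 0 0 0.1 0.15 2.5 0.12" --pt "0 0 0 0.1 0.15 4 0.12" --pt "0 0 0 0.1 0.15 5 0.12" --pt "0 0 0 0.1 0.15 5.4 0.12"

```text
time_s: 14.15
position: [0.4812, -0.2237, 0.0232]
tool_rot: [[-0.423, 0.906, -0.001], [0.906, 0.423, 0.001], [0.002, -0.001, -1.0]]
ft_force: [0.9, 0.7, -0.7]
grip_width: 0.0474
gripper_force: 3.3
```

Request:
move_arm --pt "0 0 0 0 0 0 0.12" --pt "0 0 0 0 0 0 0" --pt "0 0 0 0 0 0 -0.08" --pt "0 0 0 0 0 0 -0.12" --pt "0 0 0 0 0 0 -0.14"

```text
time_s: 14.65
position: [0.4818, -0.2242, 0.0247]
tool_rot: [[-0.423, 0.906, 0.001], [0.906, 0.423, -0.001], [-0.001, 0.0, -1.0]]
ft_force: [0.1, 0.5, -0.3]
grip_width: 0.0372
gripper_force: 18.4
```

```bash
python3 chk.py c7.png
```

```text
[[-0.423, 0.906, 0.001], [0.906, 0.423, -0.001], [-0.001, 0.0, -1.0]] [ 0.4818 -0.2242  0.0247] 14.65 0.03717659476371048 18.41601938009262
scene tip_left 0.61 [279. 215.] expected [279. 217.] d [-5. -7.]
side tip_left 0.79 [350. 308.] expected [353. 308.] d [-7.  1.]
side tip_left 0.64 [424. 348.] expected [353. 308.] d [  94. -159.]
scene tip_right 0.76 [288. 202.] expected [293. 201.] d [12. -2.]
side tip_right 0.58 [335. 328.] expected [331. 327.] d [ 7. -4.]
shift to go cm [-0.07 -0.12  0.12]
```

View pics/c7.png

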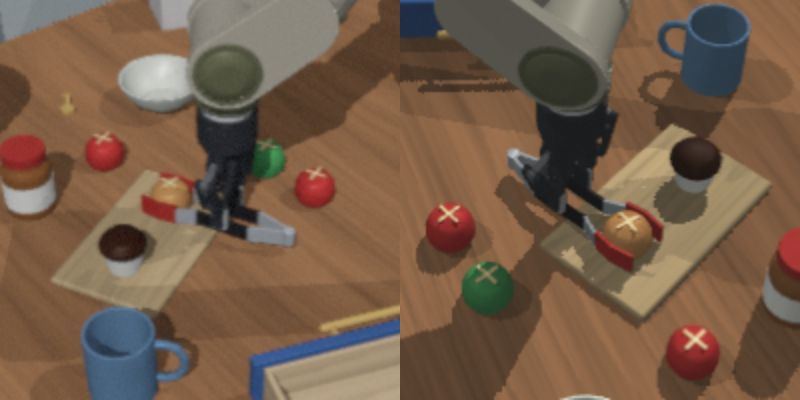

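The roll is pinched between both red tips, with the gripper stalled at 37 mm and 18 N. I'll lift.

Request:
move_arm --pt "0 0 0 0 0 0 -0.2" --pt "0 0 0 0 0 0 -0.2" --pt "0 0 0 0 0 -0.5 -0.2" --pt "0 0 0 0 0 -1.5 -0.2" --pt "0 0 0 0 0 -3 -0.2" --squeeze 30

```text
time_s: 15.45
position: [0.4812, -0.2237, 0.0547]
tool_rot: [[-0.423, 0.906, -0.001], [0.906, 0.423, 0.001], [0.002, -0.001, -1.0]]
ft_force: [0.0, -1.0, -1.0]
grip_width: 0.0366
gripper_force: 30.2
```

Request:
move_arm --pt "0 0 0 0 0 -2 -0.2" --pt "0 0 0 0 0 -4.5 -0.2" --pt "0 0 0 0 0 -7 -0.2" --pt "0 0 0 0 0 -9.5 -0.2" --pt "0 0 0 0 0 -11 -0.2"

```text
time_s: 15.95
position: [0.4817, -0.2241, 0.167]
tool_rot: [[-0.423, 0.906, 0.002], [0.906, 0.423, -0.001], [-0.002, 0.001, -1.0]]
ft_force: [-0.0, -0.1, -0.7]
grip_width: 0.0366
gripper_force: 30.2
```

Request:
move_arm --pt "0 0 0 0 0 -0.8 -0.2" --pt "0 0 0 0 0 -1 -0.2" --pt "0 0 0 0 0 -1 -0.2" --pt "0 0 0 0 0 -1 -0.2" --pt "0 0 0 0 0 -1 -0.2"

```text
time_s: 16.45
position: [0.4814, -0.2239, 0.1736]
tool_rot: [[-0.423, 0.906, -0.001], [0.906, 0.423, 0.001], [0.001, -0.001, -1.0]]
ft_force: [-0.2, 0.2, -1.5]
grip_width: 0.0369
gripper_force: 30.2
```

```bash
python3 - <<'E'
from h import *
s=env.observe(); R=np.array(s["tool_rot"]);P=np.array(s["position"]); print(P.round(4),s["time_s"],s["grip_width"],s["gripper_force"],np.round(s["qvel"],2))
e=P-R[:,0]*.083; e[2]=P[2]-.008-.004+.021
for c in ["scene","side"]:
    q=env.get_image(c); print(c,"expected roll px",proj(q,[e])[0].round())
    for r in env.outline_of("roll",q)[:5]:
        y,x=np.nonzero(r["mask"]); print(round(r["conf"],2),np.round([x.mean(),y.mean()]),q["color"][r["mask"]].mean(0).round(),np.round(onz(q,(x.mean(),y.mean()),e[2])-e,3))
E
```

```text
[ 0.4814 -0.2239  0.1736] 16.45 0.036940441511136186 30.20089030265808 [ 0.   -0.15 -0.22  0.03  0.07  0.07]
scene expected roll px [283. 161.]
0.71 [356. 203.] [158.  59.  53.] [-0.026  0.238  0.   ]
0.66 [284. 159.] [159. 119.  80.] [-0.007 -0.008  0.   ]
0.62 [252. 186.] [156.  58.  53.] [0.117 0.037 0.   ]
0.62 [332. 191.] [47. 90. 54.] [-0.013  0.169  0.   ]
side expected roll px [346. 273.]
0.84 [255. 313.] [124.  52.  46.] [-0.204 -0.025  0.   ]
0.81 [376. 376.] [133.  57.  51.] [-0.054 -0.236  0.   ]
0.75 [274. 343.] [54. 89. 55.] [-0.195 -0.102  0.   ]
0.73 [348. 272.] [135. 101.  66.] [0.005 0.001 0.   ]
```

The golden roll came up with the tongs; its underside is about 16 cm above the table. Everything is still, so I'm handing in.

```bash
python3 -c "
from rig import env
print(env.close_job())"
```

```text
the job is handed in; nothing more can be done
None
```

I opened the drawer, took out the tongs and picked up the golden roll; at hand-in it was pinched in the tips about 15 cm above the board and held still, but the hand-in returned no verdict.

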